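# Put the press dies away in the covered crate and count them in

## Robot

A 7-joint arm with a two-finger parallel gripper is mounted at the origin on the work surface. World frame = base frame: x ahead of the robot, y to its left, z up, the work surface at z = 0. Lengths are in m, angles in rad, forces in N, time in s.
With the tool pointing down it reaches from about 0.4 to 0.85 m from the base axis. Payload 10.4 kg.
Tool frame: the origin (TCP) lies at the very end of the fingers, on their centre line; the grasp point (between the pads) lies behind it (bot.pinch_z is the z of the grasp point in the tool frame, in m); z points along the fingers, y is the direction in which the jaws open and shut (so a half turn about z gives the same grasp; the last joint's range is limited). The gripper opens to 87 mm and grips with 3 to 60 N. Pads are 19 mm wide; open, the fingers measure 117 mm over their backs; the gripper's body (75 mm by 190 mm) begins 51 mm behind the grasp point.
Start: joints at [1.307, 0.332, -0.065, 1.46, 0.022, 1.35, -0.088], TCP at [0.149, -0.607, 0.223] pointing down, gripper open.
Joint ranges: [-2.6, 2.6], [-0.5, 2.12], [-1.47, 1.34], [0.16, 2.42], [-1.27, 4.41], [0.06, 2.06], [-2.6, 2.6]. Speed limits (rad/s): [2.22, 2.22, 2.79, 2.79, 3.14, 3.14, 3.14].

## Interface

Orientations are given as a rotation vector (axis times angle).
In Python, from rig import bot gives the robot as it stands.
- The arm moves only by the tool move_arm, never from a script. Its arguments are lists of equal length, an entry for each row: "slide": the shift along the tool's x, y, z in units of 25 mm (1.0 is 25 mm), a list of three; "delta_rot": the turn, a rotation vector about the tool's x, y, z in units of 10 degrees (1.0 is 10 degrees), a list of three; "hand": the finger opening in mm, from 0 to 87. A call has exactly 8 rows; each row is the pose to reach, as a shift and turn from the pose commanded when the call began, along the tool's axes at that moment; what a row does not reach only later rows make up. A row lasts 1/8 s, in which the tool goes at most 62.5 mm and 10.7 degrees, less where a joint would pass 70% of its speed; a pose out of reach is approached as far as the arm can. A call with a gripper value outside its range is refused whole. The fingers move at their own pace and stop on an object; the grip force is fixed at half the most. Time passes only in rows, so rows that repeat a pose let the fingers close, or fill a call up. It gives the time, the measured TCP pose, the force and the opening at its end, in the units of the state.
- bot.get_state(): the state, without advancing time (a new reading comes with each control period).
- bot.grab_frame(name): name is "scene" or "top" or "wrist"; returns a dict with "pixels" (420x560x3 uint8, red, green, blue), "mtx" (3x3 intrinsics, pixels), "camera_from_world" (4x4, takes a point from world to camera coordinates). Camera axes: x right, y up, looking along -z (the intrinsics and any distortion apply to the point x, -y, -z); pixel columns grow to the right and rows downward; lengths in m; the calibration is good to about 2 mm. A picture is of the moment at which its call begins. There is no depth.
- bot.job_done(): hands the job in, once; it reports no verdict.
The state is a dict: "time": time; "joint_pos": joint angles; "joint_vel": joint speeds; "joint_torque": joint torques, N m; "ee_pos": TCP position; "ee_rot": TCP orientation; "ft_force": force on the tool from outside, world axes, zero at the start; "ft_torque": the same for the moment, N m; "grip_width": opening from 0.0 (shut) to 1.0 (fully open).
Only numpy, scipy, OpenCV 4.12 (cv2) and the standard library are available. Lean on these libraries where they do the work, as an engineer would, in place of code of your own. Each camera call takes 0.05 s, during which the arm holds its last target.

## Task

The badge press is being packed up: put every loose press die (round aluminium body with a black upright post) upright into an empty cell of the covered crate, one to a cell and with its cover pushed right down to the cell's floor; some cells are already full under their covers, so feel gently for the empty ones first. Then, once all the dies are in, turn the stock counter's dial clockwise from its zero mark by one click for each die you put away, and leave the mug, the jar and the tape roll where they are.

Things in the scene. Friction and masses are not known exactly. Their poses are not given: they have to be found in the camera images.
- crate: grey crate, fixed, 230 x 230 x 60 mm high, origin at the centre of its underside. Nine square cells, 3 by 3, 70 mm wide inside, 5 mm walls, floor at 5 mm. Each is covered 2 mm below the rim by a loose-fitting black plate on weak springs, which stays level and is pushed straight down into the cell by 1 to 2 N (a die's own weight is enough); let go, it comes up again.
- dial (a joint): counter dial angle, rad: 0 at the start (pointer at the long mark), growing clockwise seen from above. A detent every 30 degrees (0.5236 rad); about 0.1 N m takes it over a click; let go, it settles in the nearest detent and stays; it can be turned back. Stops just below 0 and just past 6 clicks.
- dial_grip (a point): middle of the dial's black bar handle, on the dial's vertical axis, 80 mm above the table; turns with the dial. The bar is 76 mm long (this point's x; pointer end is -x), 16 mm thick (y) and reaches from 60 to 96 mm above the table, standing on a disc 92 mm across. Grip it across its thickness.
- counter: grey counter housing under the dial, fixed, 140 x 140 x 50 mm, origin at the centre of its underside, with 12 tick marks around the dial, the long one (zero) at its -x side.
- cell0 (a point): middle of a cell, at rim height (60 mm); crate x -75, y -75 mm; axes as the crate's. Full cells (four or five of the nine) hold a hidden 60 mm square block under the cover plate: there the plate stops hard after 9 mm. In an empty cell it sinks 47 mm, right to the cell's floor, and a die set on it stands down in the cell with its post sticking out of the top.
- cell1 (a point): middle of a cell, at rim height (60 mm); crate x -75, y +0 mm; axes as the crate's. Full cells (four or five of the nine) hold a hidden 60 mm square block under the cover plate: there the plate stops hard after 9 mm. In an empty cell it sinks 47 mm, right to the cell's floor, and a die set on it stands down in the cell with its post sticking out of the top.
- cell2 (a point): middle of a cell, at rim height (60 mm); crate x -75, y +75 mm; axes as the crate's. Full cells (four or five of the nine) hold a hidden 60 mm square block under the cover plate: there the plate stops hard after 9 mm. In an empty cell it sinks 47 mm, right to the cell's floor, and a die set on it stands down in the cell with its post sticking out of the top.
- cell3 (a point): middle of a cell, at rim height (60 mm); crate x +0, y -75 mm; axes as the crate's. Full cells (four or five of the nine) hold a hidden 60 mm square block under the cover plate: there the plate stops hard after 9 mm. In an empty cell it sinks 47 mm, right to the cell's floor, and a die set on it stands down in the cell with its post sticking out of the top.
- cell4 (a point): middle of a cell, at rim height (60 mm); crate x +0, y +0 mm; axes as the crate's. Full cells (four or five of the nine) hold a hidden 60 mm square block under the cover plate: there the plate stops hard after 9 mm. In an empty cell it sinks 47 mm, right to the cell's floor, and a die set on it stands down in the cell with its post sticking out of the top.
- cell5 (a point): middle of a cell, at rim height (60 mm); crate x +0, y +75 mm; axes as the crate's. Full cells (four or five of the nine) hold a hidden 60 mm square block under the cover plate: there the plate stops hard after 9 mm. In an empty cell it sinks 47 mm, right to the cell's floor, and a die set on it stands down in the cell with its post sticking out of the top.
- cell6 (a point): middle of a cell, at rim height (60 mm); crate x +75, y -75 mm; axes as the crate's. Full cells (four or five of the nine) hold a hidden 60 mm square block under the cover plate: there the plate stops hard after 9 mm. In an empty cell it sinks 47 mm, right to the cell's floor, and a die set on it stands down in the cell with its post sticking out of the top.
- cell7 (a point): middle of a cell, at rim height (60 mm); crate x +75, y +0 mm; axes as the crate's. Full cells (four or five of the nine) hold a hidden 60 mm square block under the cover plate: there the plate stops hard after 9 mm. In an empty cell it sinks 47 mm, right to the cell's floor, and a die set on it stands down in the cell with its post sticking out of the top.
- cell8 (a point): middle of a cell, at rim height (60 mm); crate x +75, y +75 mm; axes as the crate's. Full cells (four or five of the nine) hold a hidden 60 mm square block under the cover plate: there the plate stops hard after 9 mm. In an empty cell it sinks 47 mm, right to the cell's floor, and a die set on it stands down in the cell with its post sticking out of the top.
- dieA_mid (a point): press die, may be absent: aluminium round body 52 mm across and 36 mm high, a black upright round post 22 mm across and 64 mm high on top of it, 100 mm in all, about 0.35 kg; the point is on its axis half-way up (50 mm above its underside; about 60 mm above the table when stored in an empty cell); its z points up the post
- dieB_mid (a point): press die, may be absent: aluminium round body 52 mm across and 36 mm high, a black upright round post 22 mm across and 64 mm high on top of it, 100 mm in all, about 0.35 kg; the point is on its axis half-way up (50 mm above its underside; about 60 mm above the table when stored in an empty cell); its z points up the post
- dieC_mid (a point): press die, may be absent: aluminium round body 52 mm across and 36 mm high, a black upright round post 22 mm across and 64 mm high on top of it, 100 mm in all, about 0.35 kg; the point is on its axis half-way up (50 mm above its underside; about 60 mm above the table when stored in an empty cell); its z points up the post
- dieD_mid (a point): press die, may be absent: aluminium round body 52 mm across and 36 mm high, a black upright round post 22 mm across and 64 mm high on top of it, 100 mm in all, about 0.35 kg; the point is on its axis half-way up (50 mm above its underside; about 60 mm above the table when stored in an empty cell); its z points up the post
- jar: glass jar with a lid, 64 mm across and 90 mm high; beside the work, to be left alone; origin at the centre of its underside
- tape: clear tape roll lying flat, 96 mm across, 25 mm high; beside the work, to be left alone; origin at the centre of its underside
- mug: white mug, 80 mm across and 90 mm high, handle on one side; beside the work, to be left alone; origin at the centre of its underside
Things that resemble listed ones, but are neither listed nor needed, are in the scene too. Leave any red look-alike of the part that bears dieB_mid alone.

How it is judged:
By the outcome, as a careful person would: the job done as asked, in the order asked, and still so for the second after the job is handed in, with the robot touching nothing.
Of stock0, stock1, stock2, stock3, stock4, stock5, stock6, stock7, stock8 only 4 to 5 are there at a start; the rules pass over those that are not, and their reading is None.
Of dieA, dieB, dieC, dieD only 3 to 4 are there at a start; the rules pass over those that are not, and their reading is None.
At some moment in a run one of dieA, dieB, dieC, dieD may be knocked a few centimetres aside while the robot is not near it.
It also fails if it takes over 210 s, if anything falls off the work surface, if the arm or the gripper's body presses on something with over 40 N, if the wrist force passes 120 N, or if a joint passes its speed limit or range.

## Working session

There is one attempt and no reset: what is moved stays moved. The work goes in short steps, Python scripts to look and compute and a tool call to move; the robot and the scene stay as the last step left them, time stands still between calls to the robot, and variables do not carry over. Pictures are saved under pics/ and viewed, and the job is handed in when it is done.

Besides the shell and the picture viewer there is one more tool, called after "Emit:" as name(argument=value, ...) on one line, values as JSON. move_arm: Moves the arm, as the interface text tells. Its arguments: {"type":"object","properties":{"slide":{"type":"array"},"delta_rot":{"type":"array"},"hand":{"type":"array"}},"required":["slide","delta_rot","hand"]}

```bash
ls; mkdir -p pics
cat > look.py <<'E'
import sys,cv2,pickle
from rig import bot
tag=sys.argv[1]
for n in sys.argv[2:]:
    f=bot.grab_frame(n)
    cv2.imwrite(f'pics/{n}_{tag}.png',f['pixels'][:,:,::-1])
    pickle.dump(f,open(f'pics/{n}_{tag}.pkl','wb'))
E
python3 look.py 0 scene top wrist; python3 -c "
from rig import bot
s=bot.get_state();print(s,bot.pinch_z)"
```

```text
pics
{'time': 0.15, 'joint_pos': array([ 1.30743361,  0.33269471, -0.06470488,  1.46072783,  0.02158189,
        1.3499051 , -0.08845372]), 'joint_vel': array([-2.79104246e-04, -2.12868831e-03,  4.37554804e-04, -2.16007945e-03,
        3.29237916e-05,  5.44528433e-04,  9.49217655e-05]), 'joint_torque': array([ 1.01144491e-03, -6.23633695e+01,  2.52738950e-02, -3.90142107e+01,
       -6.11133012e-02,  3.71326623e-02,  1.61265593e-04]), 'ee_pos': array([ 0.14896767, -0.60669236,  0.22196651]), 'ee_rot': array([-3.11782240e+00, -3.77251599e-01,  2.36209830e-04]), 'ft_force': array([0.51365132, 0.27443556, 0.42965412]), 'ft_torque': array([-0.01955419,  0.04352456, -0.07639327]), 'grip_width': 1.0025643194616756} -0.0187
```

View pics/scene_0.png

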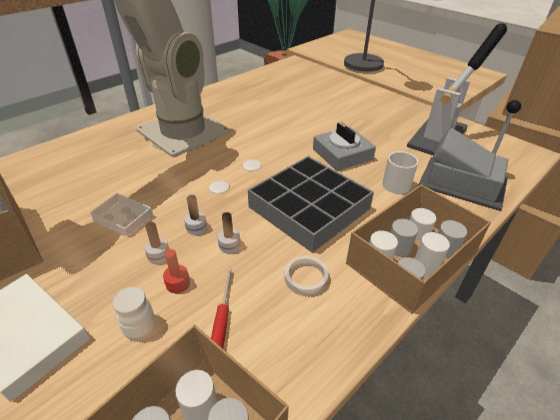

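View pics/top_0.png

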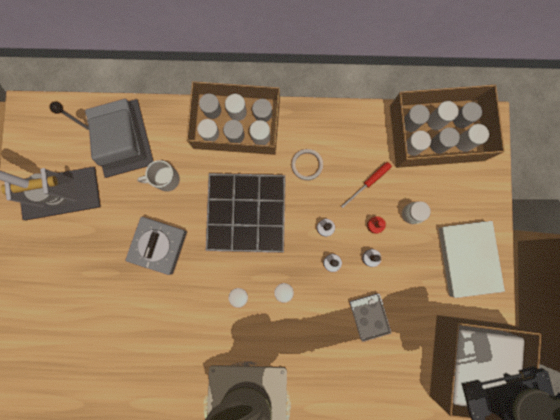

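View pics/wrist_0.png

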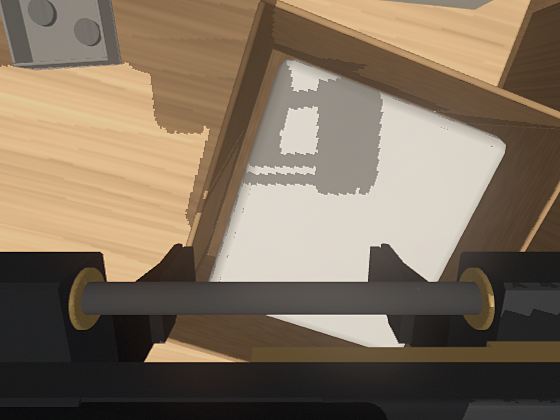

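```bash
cat > crop.py <<'E'
import sys,cv2
f,o=sys.argv[1:3];x0,y0,x1,y1,k=map(int,sys.argv[3:8])
im=cv2.imread(f)[y0:y1,x0:x1]
cv2.imwrite(o,cv2.resize(im,None,fx=k,fy=k,interpolation=cv2.INTER_CUBIC))
E
python3 crop.py pics/top_0.png pics/t0c.png 295 195 435 285 5
python3 crop.py pics/scene_0.png pics/s0c.png 130 180 260 300 5
python3 crop.py pics/top_0.png pics/t0d.png 115 160 295 265 4
python3 -c "
import pickle,numpy as np
for n in ('scene','top','wrist'):
  f=pickle.load(open(f'pics/{n}_0.pkl','rb'));print(f['mtx'],f['camera_from_world'],f.keys())"
```

```text
[[394.31380249   0.         278.41992195]
 [  0.         394.31380249 208.91897464]
 [  0.           0.           1.        ]] [[ 0.69401029  0.71991143  0.00878952 -0.32683578]
 [-0.47625553  0.44989673  0.75549561  0.26624617]
 [ 0.53993554 -0.52850778  0.65509475 -1.3485846 ]
 [ 0.          0.          0.          1.        ]] dict_keys(['pixels', 'mtx', 'camera_from_world'])
[[429.14680213   0.         280.20817671]
 [  0.         429.14680213 213.75885209]
 [  0.           0.           1.        ]] [[ 0.02532296 -0.99966499 -0.00535318 -0.10022837]
 [ 0.99490685  0.02467908  0.09773081 -0.5686277 ]
 [-0.09756596 -0.00780075  0.99519849 -1.27091677]
 [ 0.          0.          0.          1.        ]] dict_keys(['pixels', 'mtx', 'camera_from_world'])
[[352.63682755   0.         281.25999091]
 [  0.         352.63682755 209.34089083]
 [  0.           0.           1.        ]] [[ 2.38647223e-01 -9.71106106e-01 -6.58557771e-04 -6.25227316e-01]
 [ 9.35005189e-01  2.29958583e-01 -2.69971010e-01  3.17474806e-02]
 [ 2.62321937e-01  6.38120769e-02  9.62868226e-01 -3.89578991e-01]
 [ 0.00000000e+00  0.00000000e+00  0.00000000e+00  1.00000000e+00]] dict_keys(['pixels', 'mtx', 'camera_from_world'])
```

View pics/t0c.png

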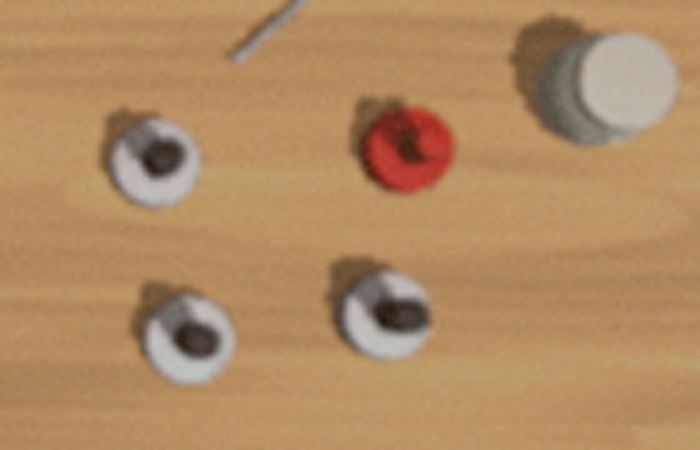

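View pics/s0c.png

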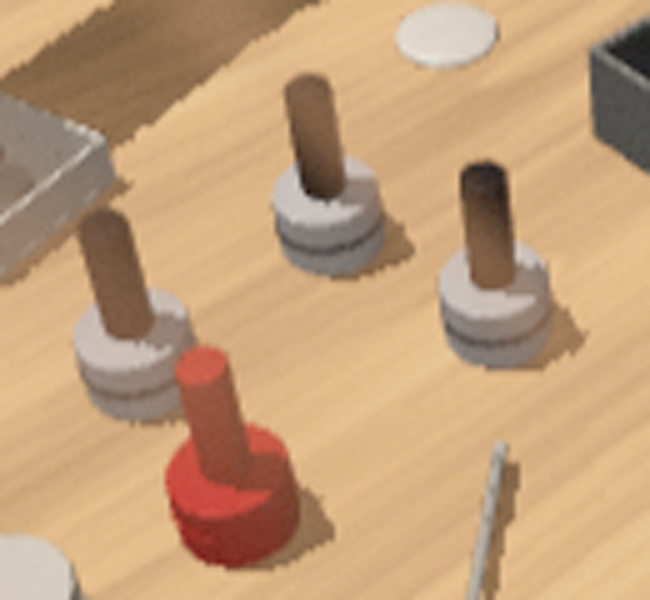

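View pics/t0d.png

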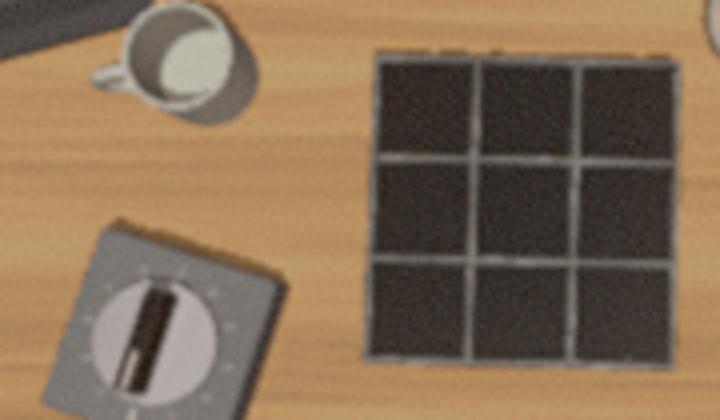

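```bash
python3 crop.py pics/scene_0.png pics/s0d.png 240 115 385 250 5
python3 crop.py pics/top_0.png pics/t0e.png 200 165 295 260 7
python3 crop.py pics/top_0.png pics/t0f.png 120 210 195 280 9
```

```text
(no output)
```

View pics/s0d.png

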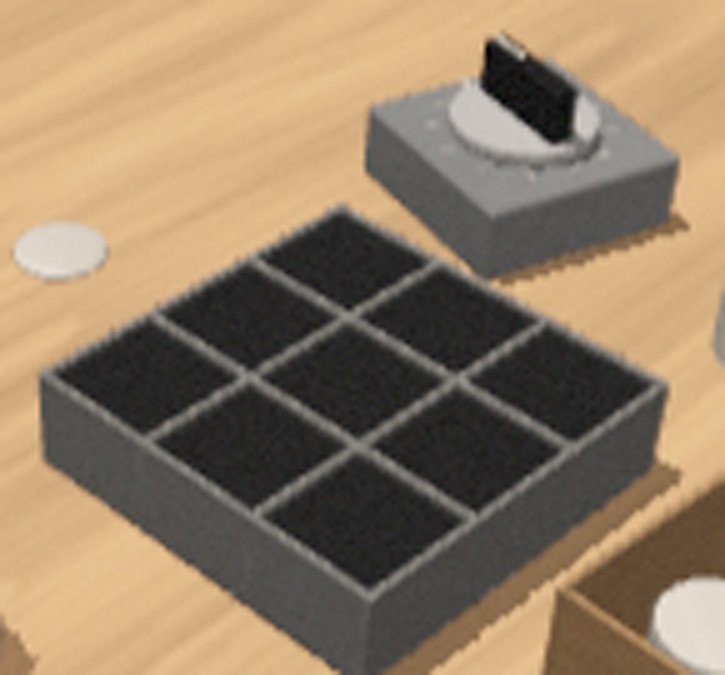

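View pics/t0e.png

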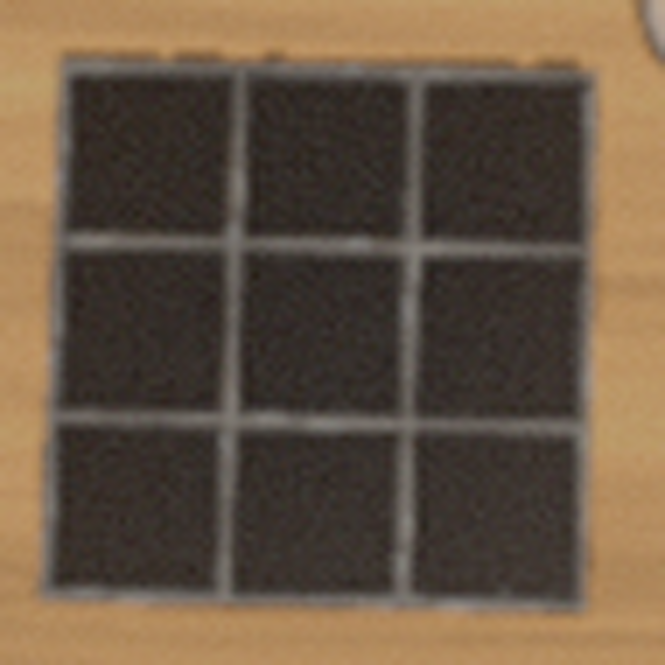

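View pics/t0f.png

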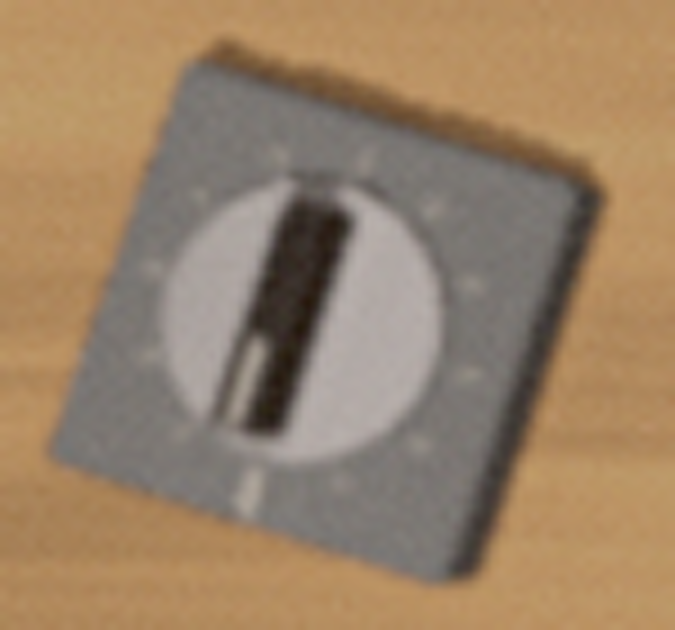

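```bash
cat > geo.py <<'E'
import numpy as np,pickle
from scipy.optimize import least_squares
def load(p): return pickle.load(open(p,'rb'))
def proj(f,P):
    P=np.atleast_2d(P); c=(f['camera_from_world'][:3,:3]@P.T).T+f['camera_from_world'][:3,3]
    q=np.c_[c[:,0],-c[:,1],-c[:,2]]@f['mtx'].T
    return q[:,:2]/q[:,2:]
def full(c,x0,y0,k): return (np.array(c,float)+.5)/k-.5+np.array([x0,y0])
def ray(f,uv,z):
    M=f['camera_from_world'];R=M[:3,:3];o=-R.T@M[:3,3]
    q=np.linalg.solve(f['mtx'],[uv[0],uv[1],1]);d=R.T@np.array([q[0],-q[1],-q[2]])
    return o+d*(z-o[2])/d[2]
def fit3(obs):
    r=lambda p:np.concatenate([(proj(f,p)[0]-uv) for f,uv in obs])
    s=least_squares(r,[.6,0,.05]);return s.x,s.fun
def fitplane(obs,z,x0):
    def r(p):
        c,s=np.cos(p[2]),np.sin(p[2]);o=[]
        for f,loc,uv in obs:
            loc=np.array(loc);P=np.c_[p[0]+c*loc[:,0]-s*loc[:,1],p[1]+s*loc[:,0]+c*loc[:,1],np.full(len(loc),z)]
            o.append((proj(f,P)-uv).ravel())
        return np.concatenate(o)
    s=least_squares(r,x0);return s.x,s.fun
E
cat > m0.py <<'E'
from geo import *
t=load('pics/top_0.pkl');s=load('pics/scene_0.pkl')
a,b=.0375,.115
J=[(a,a),(a,-a),(-a,a),(-a,-a)]
C=[(b,b),(b,-b),(-b,b),(-b,-b)]
ot=(t,J+C,full([(237,243),(413,245),(231,416),(407,420),(62,66),(594,75),(46,595),(583,606)],200,165,7))
# scene: right=+x+y ; up(far)= -x+y
os=(s,[(a,a),(a,-a),(-a,a),(-a,-a),(b,b),(b,-b),(-b,b),(-b,-b)],full([(459,380),(358,447),(348,316),(249,379),(667,384),(371,595),(343,205),(42,375)],240,115,5))
for o in ([ot],[os],[ot,os]):
    p,e=fitplane(o,.06,[.6,0,0]);print('crate',p,np.abs(e).max())
b=.07
ot=(t,[(b,b),(b,-b),(-b,b),(-b,-b)],full([(195,60),(578,183),(52,455),(445,578)],120,210,9))
os=(s,[(b,b),(-b,-b),(b,-b)],full([(679,160),(371,107),(493,218)],240,115,5))
for o in ([ot],[os],[ot,os]):
    p,e=fitplane(o,.05,[.6,.3,0]);print('counter',p,np.abs(e).max())
T=full([(165,154),(200,340),(410,315)],295,195,5);S=full([(484,173),(309,85),(103,220)],130,180,5)
for i in range(3): print(fit3([(t,T[i]),(s,S[i])]))
B=full([(154,162),(189,338),(386,313)],295,195,5)
for i in range(3): print(ray(t,B[i],.03))
for n,uv,z in [('red',(376,226),.03),('mug',(162,175),.09),('jar',(420,211),.09),('tape',(307,165),.0125),('bk1',(238,298),.003),('bk2',(284,293),.003),('screwtip',(342,206),.005),('box',(370,316),.03)]:print(n,ray(t,uv,z))
E
python3 m0.py
```

```text
crate [0.57052847 0.0163495  0.0065866 ] 1.0999926737631256
crate [0.57004958 0.01761425 0.00334677] 1.300551503603998
crate [0.57043718 0.01684845 0.00506395] 1.5556826291478387
counter [ 0.46719486  0.28216244 -0.28217866] 1.0856467114608677
counter [ 0.46789129  0.28319269 -0.28963113] 1.2167925935475523
counter [ 0.46748228  0.28246806 -0.28292904] 1.2437339063201875
(array([ 0.53374118, -0.22229666,  0.10089276]), array([ 0.05202144,  0.03993941,  0.05103323, -0.00255354]))
(array([ 0.42914275, -0.24345196,  0.10121535]), array([ 0.03084964,  0.02092506,  0.03059825, -0.00102024]))
(array([ 0.44625441, -0.36131268,  0.10218536]), array([-0.01836684, -0.01065279, -0.01588801,  0.00020658]))
[ 0.5340712  -0.22293487  0.03      ]
[ 0.42933815 -0.24539556  0.03      ]
[ 0.44716765 -0.36277119  0.03      ]
red [ 0.54088208 -0.37496721  0.03      ]
mug [0.6695971  0.26028929 0.09      ]
jar [ 0.58278439 -0.48821391  0.09      ]
tape [ 0.72606116 -0.16487396  0.0125    ]
bk1 [0.31409522 0.03546826 0.003     ]
bk2 [ 0.33261445 -0.10333897  0.003     ]
screwtip [ 0.6019153  -0.27553135  0.005     ]
box [ 0.27454562 -0.35824785  0.03      ]
```

```bash
cat > plan.py <<'E'
# usage: plan.py x y z yawdeg  (tool x axis heading; tool z down) -> slide & rot units from current measured pose
import sys,numpy as np
from scipy.spatial.transform import Rotation as Ro
from rig import bot
s=bot.get_state()
def plan(x,y,z,yaw,s=s):
    R=Ro.from_rotvec(s['ee_rot'])
    Rt=Ro.from_euler('z',yaw,degrees=True)*Ro.from_rotvec([np.pi,0,0])
    d=R.inv().apply(np.array([x,y,z])-s['ee_pos'])/.025
    r=np.degrees((R.inv()*Rt).as_rotvec())/10
    return d,r
h=np.degrees(np.arctan2(*Ro.from_rotvec(s['ee_rot']).as_matrix()[[1,0],0]))
np.set_printoptions(precision=4,suppress=True)
print('t',round(s['time'],2),'ee',s['ee_pos'],'yaw',round(h,2),'F',s['ft_force'].round(2),'grip',round(s['grip_width']*87,1),'q',s['joint_pos'].round(2))
if len(sys.argv)>4:
    d,r=plan(*map(float,sys.argv[1:5]));print('slide',d.round(2),'rot',r.round(2))
E
python3 plan.py .5702 -.058 .16 0
python3 - <<'E'
import numpy as np
c,s=np.cos(.005),np.sin(.005)
for i,x in enumerate((-.075,0,.075)):
  for j,y in enumerate((-.075,0,.075)):
    print(i*3+j,round(.5704+c*x-s*y,4),round(.0168+s*x+c*y,4))
E
```

```text
t 0.15 ee [ 0.149  -0.6067  0.222 ] yaw 13.8 F [0.51 0.27 0.43] grip 87.2 q [ 1.31  0.33 -0.06  1.46  0.02  1.35 -0.09]
slide [ 21.6  -17.29   2.5 ] rot [-0.01  0.    1.38]
0 0.4958 -0.0586
1 0.4954 0.0164
2 0.495 0.0914
3 0.5708 -0.0582
4 0.5704 0.0168
5 0.57 0.0918
6 0.6458 -0.0578
7 0.6454 0.0172
8 0.645 0.0922
```

Emit:
move_arm(slide=[[2.7,-2.2,0],[5.4,-4.3,0],[8.1,-6.5,0.3],[10.8,-8.6,0.6],[13.5,-10.8,1.0],[16.2,-13,1.5],[18.9,-15.1,2.0],[21.6,-17.29,2.5]], delta_rot=[[0,0,0.3],[0,0,0.5],[0,0,0.7],[0,0,0.9],[0,0,1.1],[0,0,1.2],[0,0,1.38],[-0.01,0,1.38]], hand=[0,0,0,0,0,0,0,0])

```text
time: 1.15
ee_pos: [0.4533, -0.2105, 0.1855]
ee_rot: [3.139, -0.001, 0.001]
ft_force: [0.7, -1.9, -0.8]
grip_width: 0.17
```

```bash
python3 plan.py .5708 -.0582 .058 0
```

```text
t 1.15 ee [ 0.4533 -0.2105  0.1855] yaw -0.05 F [ 0.71 -1.91 -0.78] grip 14.8 q [ 0.76  0.11 -0.44  1.82  0.05  1.22 -1.27]
slide [ 4.69 -6.11  5.09] rot [ 0.01 -0.   -0.01]
```

Emit:
move_arm(slide=[[1.5,-2,0],[3,-4,0],[4.5,-6,0],[4.69,-6.11,1],[4.69,-6.11,2.5],[4.69,-6.11,3.5],[4.69,-6.11,3.5],[4.69,-6.11,3.5]], delta_rot=[[0,0,0],[0,0,0],[0,0,0],[0,0,0],[0,0,0],[0,0,0],[0,0,0],[0,0,0]], hand=[0,0,0,0,0,0,0,0])

```text
time: 2.15
ee_pos: [0.5704, -0.0594, 0.099]
ee_rot: [3.14, -0.0, 0.002]
ft_force: [0.0, -0.4, 0.1]
grip_width: 0.005
```

```bash
python3 plan.py .5708 -.0582 .05 0; python3 look.py 1 top
```

```text
t 2.15 ee [ 0.5704 -0.0594  0.099 ] yaw -0.0 F [ 0.02 -0.42  0.12] grip 0.5 q [ 0.48  0.37 -0.55  1.72  0.22  1.1  -1.71]
slide [ 0.01 -0.05  1.96] rot [ 0.01 -0.01 -0.  ]
```

View pics/top_1.png

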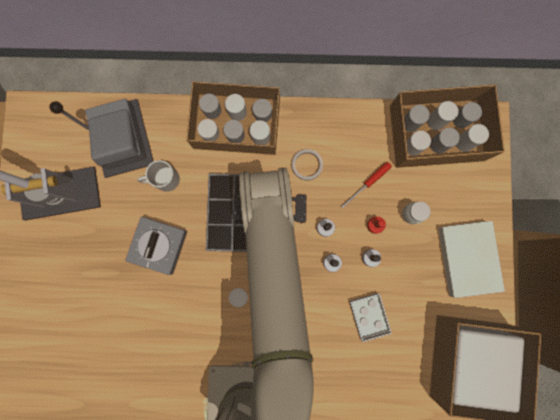

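Emit:
move_arm(slide=[[0.01,-0.05,1.0],[0.01,-0.05,1.4],[0.01,-0.05,1.6],[0.01,-0.05,1.75],[0.01,-0.05,1.85],[0.01,-0.05,1.95],[0.01,-0.05,2.0],[0.01,-0.05,2.0]], delta_rot=[[0,0,0],[0,0,0],[0,0,0],[0,0,0],[0,0,0],[0,0,0],[0,0,0],[0,0,0]], hand=[0,0,0,0,0,0,0,0])

```text
time: 3.2
ee_pos: [0.5705, -0.0584, 0.0495]
ee_rot: [3.139, -0.0, 0.002]
ft_force: [-6.5, -0.9, 15.0]
grip_width: 0.009
```

```bash
python3 plan.py .5708 -.0582 .046 0
```

```text
t 3.2 ee [ 0.5705 -0.0584  0.0495] yaw -0.0 F [-6.54 -0.88 15.04] grip 0.8 q [ 0.46  0.43 -0.53  1.76  0.26  1.01 -1.74]
slide [ 0.01 -0.01  0.14] rot [ 0.01 -0.01 -0.  ]
```

Emit:
move_arm(slide=[[0,0,-1.2],[-1,0,-1.2],[-2.99,0,-1.2],[-2.99,-0.01,-0.8],[-2.99,-0.01,-0.4],[-2.99,-0.01,-0.2],[-2.99,-0.01,-0.05],[-2.99,-0.01,-0.04]], delta_rot=[[0,0,0],[0,0,0],[0,0,0],[0,0,0],[0,0,0],[0,0,0],[0,0,0],[0,0,0]], hand=[0,0,0,0,0,0,0,0])

```text
time: 4.2
ee_pos: [0.4956, -0.0578, 0.0486]
ee_rot: [3.14, 0.0, 0.0]
ft_force: [0.6, -0.1, 0.7]
grip_width: 0.005
```

```bash
python3 plan.py .4958 -.0586 .049 0
```

```text
t 4.2 ee [ 0.4956 -0.0578  0.0486] yaw 0.01 F [ 0.63 -0.06  0.73] grip 0.4 q [ 0.53  0.29 -0.57  1.95  0.19  0.95 -1.7 ]
slide [ 0.01  0.03 -0.02] rot [ 0.01 -0.    0.  ]
```

Emit:
move_arm(slide=[[0,0,0],[0,0,0.05],[0,0,0.1],[0,0,0.2],[0,0,0.3],[0,0,0.4],[0,0,0.4],[0,0,0.4]], delta_rot=[[0,0,0],[0,0,0],[0,0,0],[0,0,0],[0,0,0],[0,0,0],[0,0,0],[0,0,0]], hand=[0,0,0,0,0,0,0,0])

```text
time: 5.2
ee_pos: [0.4951, -0.0581, 0.0388]
ee_rot: [3.14, -0.0, -0.0]
ft_force: [-0.5, 1.3, 0.8]
grip_width: 0.003
```

Emit:
move_arm(slide=[[0,0,-1.6],[0,-1,-1.6],[0,-2.98,-1.6],[0,-2.98,-1.2],[0,-2.98,-0.8],[0,-2.98,-0.6],[0,-2.98,-0.45],[0,-2.98,-0.41]], delta_rot=[[0,0,0],[0,0,0],[0,0,0],[0,0,0],[0,0,0],[0,0,0],[0,0,0],[0,0,0]], hand=[0,0,0,0,0,0,0,0])

```text
time: 6.2
ee_pos: [0.4952, 0.0155, 0.0494]
ee_rot: [3.139, -0.002, -0.001]
ft_force: [-8.0, -2.1, 18.9]
grip_width: 0.004
```

Emit:
move_arm(slide=[[0,0,-1.2],[1,0,-1.2],[3.0,-0.03,-1.2],[3.0,-0.03,-0.8],[3.0,-0.03,-0.4],[3.0,-0.03,-0.2],[3.0,-0.03,-0.06],[3.0,-0.03,-0.03]], delta_rot=[[0,0,0],[0,0,0],[0,0,0],[0,0,0],[0,0,0],[0,0,0],[0,0,0],[0,0,0]], hand=[0,0,0,0,0,0,0,0])

```text
time: 7.2
ee_pos: [0.57, 0.017, 0.0498]
ee_rot: [3.139, -0.0, 0.0]
ft_force: [-0.5, 0.4, 0.6]
grip_width: 0.002
```

Emit:
move_arm(slide=[[0,0,0],[0,0,0.04],[0,0,0.06],[0,0,0.08],[0,0,0.08],[0,0,0.08],[0,0,0.08],[0,0,0.08]], delta_rot=[[0,0,0],[0,0,0],[0,0,0],[0,0,0],[0,0,0],[0,0,0],[0,0,0],[0,0,0]], hand=[0,0,0,0,0,0,0,0])

```text
time: 8.2
ee_pos: [0.5703, 0.0172, 0.0478]
ee_rot: [3.14, -0.0, 0.0]
ft_force: [1.6, 0.1, 1.2]
grip_width: 0.005
```

Emit:
move_arm(slide=[[0,0,-1.3],[1,0,-1.3],[3.0,0,-1.3],[3.0,0,-0.9],[3.0,0,-0.4],[3.0,0,-0.2],[3.0,0,-0.06],[3.0,0,-0.05]], delta_rot=[[0,0,0],[0,0,0],[0,0,0],[0,0,0],[0,0,0],[0,0,0],[0,0,0],[0,0,0]], hand=[0,0,0,0,0,0,0,0])

```text
time: 9.2
ee_pos: [0.645, 0.0172, 0.0496]
ee_rot: [3.139, 0.0, 0.001]
ft_force: [-4.0, -0.3, 6.7]
grip_width: 0.003
```

Emit:
move_arm(slide=[[0,0,-1.2],[0,1,-1.2],[0.02,3.0,-1.2],[0.02,3.0,-0.8],[0.02,3.0,-0.4],[0.02,3.0,-0.15],[0.02,3.0,0],[0.02,3.0,0.02]], delta_rot=[[0,0,0],[0,0,0],[0,0,0],[0,0,0],[0,0,0],[0,0,0],[0,0,0],[0,0,0]], hand=[0,0,0,0,0,0,0,0])

```text
time: 10.2
ee_pos: [0.6458, -0.057, 0.0485]
ee_rot: [3.14, 0.002, 0.0]
ft_force: [-0.7, 0.5, 1.4]
grip_width: 0.004
```

Emit:
move_arm(slide=[[0,0,0],[0,0,0.05],[0,0,0.08],[0,0,0.1],[0,0,0.15],[0,0,0.2],[0,0,0.2],[0,0,0.2]], delta_rot=[[0,0,0],[0,0,0],[0,0,0],[0,0,0],[0,0,0],[0,0,0],[0,0,0],[0,0,0]], hand=[0,0,0,0,0,0,0,0])

```text
time: 11.2
ee_pos: [0.6457, -0.0579, 0.0436]
ee_rot: [3.14, -0.0, 0.0]
ft_force: [0.1, -0.8, 1.4]
grip_width: 0.005
```

Emit:
move_arm(slide=[[0,0,-2.5],[0,0,-4.5],[-1,1.5,-5.4],[-2.3,3.3,-5.4],[-3.5,5,-5.4],[-4.47,6.58,-5.4],[-4.47,6.58,-5.4],[-4.47,6.58,-5.4]], delta_rot=[[0,0,0],[0,0,0],[0,0,0],[0,0,0],[0,0,0],[0,0,0],[0,0,0],[0,0,0]], hand=[0,0,60,60,60,60,60,60])

```text
time: 12.2
ee_pos: [0.5343, -0.2214, 0.179]
ee_rot: [3.14, 0.0, 0.001]
ft_force: [0.2, -0.4, -0.5]
grip_width: 0.603
```

```bash
python3 plan.py .5340 -.2225 .056 0; python3 look.py 2 scene top wrist
```

```text
t 12.2 ee [ 0.5343 -0.2214  0.179 ] yaw 0.02 F [ 0.22 -0.44 -0.52] grip 52.5 q [ 0.75  0.3  -0.53  1.63  0.16  1.25 -1.38]
slide [-0.01  0.04  4.92] rot [ 0.01 -0.    0.  ]
```

View pics/scene_2.png

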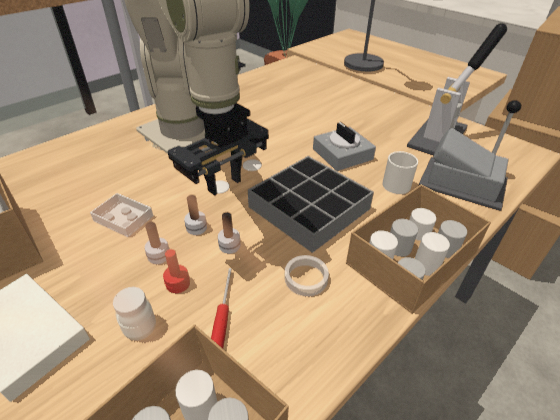

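View pics/wrist_2.png

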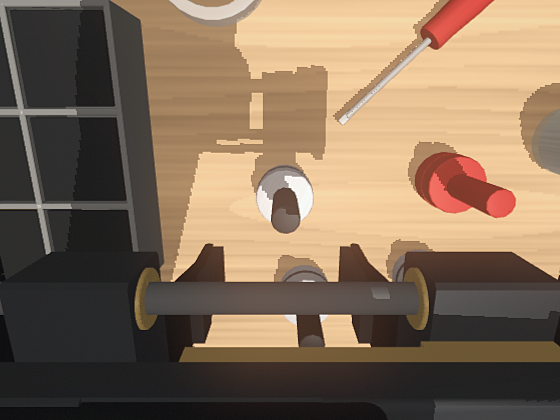

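Emit:
move_arm(slide=[[0,0.04,1.5],[0,0.04,3],[0,0.04,4],[0,0.04,4.6],[0,0.04,4.9],[0,0.04,4.92],[0,0.04,4.92],[0,0.04,4.92]], delta_rot=[[0,0,0],[0,0,0],[0,0,0],[0,0,0],[0,0,0],[0,0,0],[0,0,0],[0,0,0]], hand=[60,60,60,60,60,60,0,0])

```text
time: 13.35
ee_pos: [0.5345, -0.2235, 0.0567]
ee_rot: [3.139, -0.0, 0.002]
ft_force: [-0.3, -0.1, -0.7]
grip_width: 0.54
```

Emit:
move_arm(slide=[[0,0,0],[0,0,0],[0,0,0],[0,0,-0.5],[0,0,-1.5],[0,0,-3],[0,0,-5],[0,0,-5.5]], delta_rot=[[0,0,0],[0,0,0],[0,0,0],[0,0,0],[0,0,0],[0,0,0],[0,0,0],[0,0,0]], hand=[0,0,0,0,0,0,0,0])

```text
time: 14.35
ee_pos: [0.5355, -0.2232, 0.1974]
ee_rot: [3.138, 0.0, 0.008]
ft_force: [-0.2, -0.9, -3.4]
grip_width: 0.243
```

```bash
python3 plan.py .6458 -.0578 .19 0; python3 look.py 3 scene wrist top
```

```text
t 14.35 ee [ 0.5355 -0.2232  0.1974] yaw 0.01 F [-0.22 -0.94 -3.4 ] grip 21.1 q [ 0.76  0.29 -0.53  1.6   0.15  1.28 -1.37]
slide [ 4.41 -6.62  0.29] rot [ 0.02 -0.03  0.  ]
```

View pics/scene_3.png

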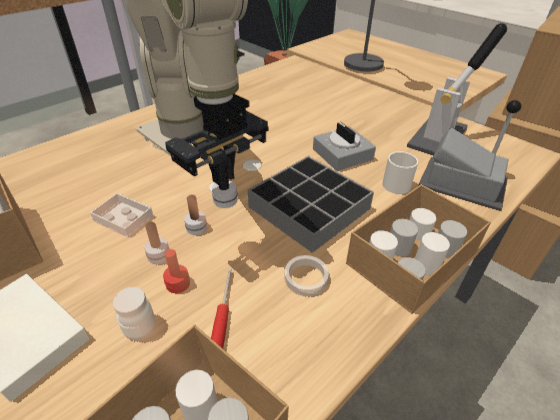

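View pics/wrist_3.png

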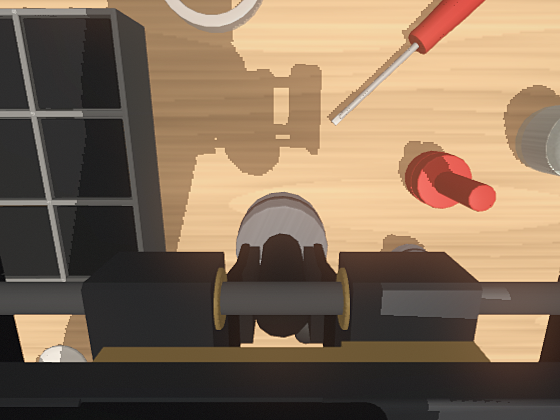

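Emit:
move_arm(slide=[[0.7,-1.1,0],[1.6,-2.4,0.1],[2.6,-3.9,0.2],[3.5,-5.3,0.2],[4.2,-6.3,0.2],[4.41,-6.62,0.25],[4.41,-6.62,0.25],[4.41,-6.62,0.25]], delta_rot=[[0,0,0],[0,0,0],[0,0,0],[0,0,0],[0,0,0],[0,0,0],[0,0,0],[0,0,0]], hand=[0,0,0,0,0,0,0,0])

```text
time: 15.5
ee_pos: [0.6436, -0.0593, 0.1862]
ee_rot: [3.139, -0.003, -0.002]
ft_force: [-0.6, 0.3, -4.0]
grip_width: 0.242
```

```bash
python3 plan.py .6458 -.0578 .068 0; python3 look.py 4 scene
```

```text
t 15.5 ee [ 0.6436 -0.0593  0.1862] yaw -0.11 F [-0.62  0.31 -4.01] grip 21.0 q [ 0.45  0.46 -0.58  1.42  0.26  1.33 -1.72]
slide [ 0.09 -0.07  4.73] rot [ 0.01  0.01 -0.01]
```

View pics/scene_4.png

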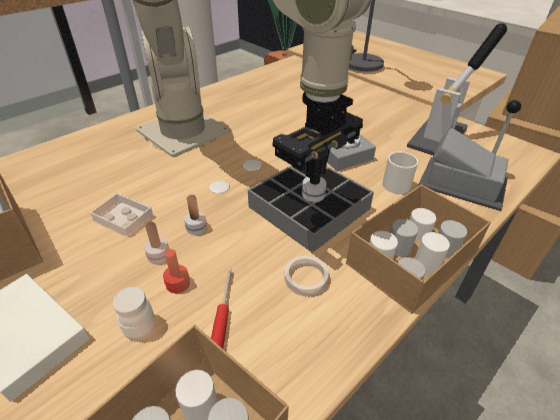

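Emit:
move_arm(slide=[[0.05,-0.04,1],[0.05,-0.04,2],[0.05,-0.04,2.6],[0.05,-0.04,3.2],[0.05,-0.04,3.7],[0.05,-0.04,4.2],[0.05,-0.04,4.5],[0.05,-0.04,4.6]], delta_rot=[[0,0,0],[0,0,0],[0,0,0],[0,0,0],[0,0,0],[0,0,0],[0,0,0],[0,0,0]], hand=[0,0,0,0,0,0,0,0])

```text
time: 16.55
ee_pos: [0.6455, -0.0567, 0.0715]
ee_rot: [3.14, 0.0, -0.0]
ft_force: [-0.4, -0.2, -2.6]
grip_width: 0.249
```

```bash
python3 plan.py .6458 -.0578 .068 0
```

```text
t 16.55 ee [ 0.6455 -0.0567  0.0715] yaw 0.0 F [-0.36 -0.23 -2.58] grip 21.6 q [ 0.43  0.56 -0.56  1.54  0.32  1.13 -1.77]
slide [0.01 0.04 0.14] rot [0.01 0.   0.  ]
```

Emit:
move_arm(slide=[[0,0,0.08],[0,0,0.14],[0,0,0.14],[0,0,0.14],[0,0,0.14],[0,0,-0.5],[0,0,-2.5],[0,0,-4.6]], delta_rot=[[0,0,0],[0,0,0],[0,0,0],[0,0,0],[0,0,0],[0,0,0],[0,0,0],[0,0,0]], hand=[0,0,50,50,50,50,50,50])

```text
time: 17.55
ee_pos: [0.6454, -0.0565, 0.1893]
ee_rot: [3.14, 0.0, 0.001]
ft_force: [1.1, -0.2, 0.4]
grip_width: 0.575
```

```bash
python3 plan.py .4293 -.2445 .18 0; python3 look.py 5 scene top; python3 crop.py pics/scene_5.png pics/s5c.png 130 140 390 260 3
```

```text
t 17.55 ee [ 0.6454 -0.0565  0.1893] yaw 0.01 F [ 1.08 -0.18  0.36] grip 50.0 q [ 0.44  0.46 -0.59  1.42  0.26  1.34 -1.72]
slide [-8.64  7.52  0.38] rot [ 0.01 -0.    0.  ]
```

View pics/s5c.png

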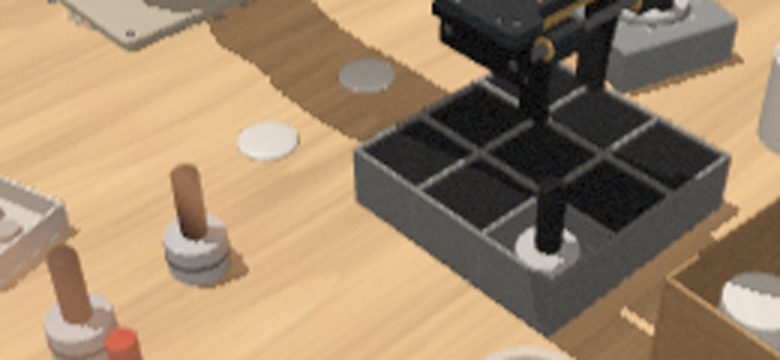

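View pics/top_5.png

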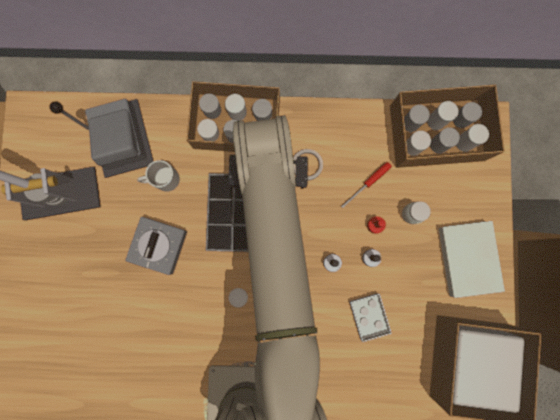

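Emit:
move_arm(slide=[[-1.3,1.1,0],[-2.8,2.4,0],[-4.3,3.7,0],[-5.8,5,0],[-7.3,6.3,0.2],[-8.64,7.52,0.38],[-8.64,7.52,0.38],[-8.64,7.52,0.38]], delta_rot=[[0,0,0],[0,0,0],[0,0,0],[0,0,0],[0,0,0],[0,0,0],[0,0,0],[0,0,0]], hand=[60,60,60,60,60,60,60,60])

```text
time: 18.65
ee_pos: [0.4302, -0.2441, 0.1785]
ee_rot: [3.139, 0.001, 0.002]
ft_force: [0.3, 0.7, 0.0]
grip_width: 0.69
```

```bash
python3 look.py 6 wrist scene;python3 plan.py .4293 -.2445 .056 0
```

```text
t 18.75 ee [ 0.4306 -0.2436  0.1782] yaw 0.11 F [0.43 0.45 0.24] grip 59.9 q [ 0.9   0.11 -0.51  1.84  0.06  1.21 -1.19]
slide [-0.06  0.03  4.89] rot [ 0.01 -0.01  0.01]
```

View pics/wrist_6.png

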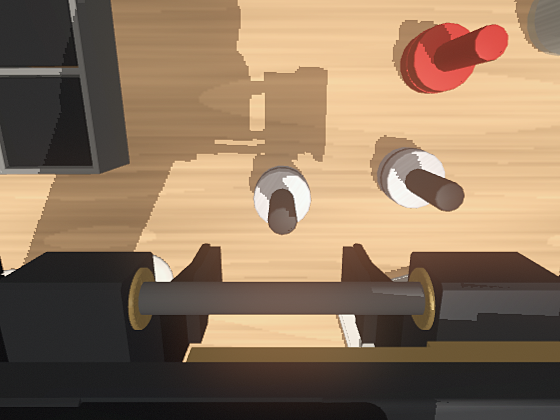

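View pics/scene_6.png

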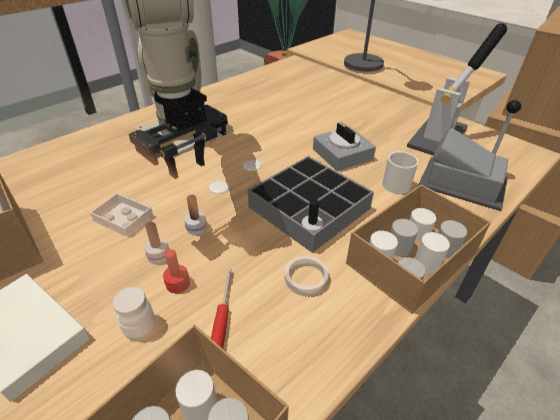

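Emit:
move_arm(slide=[[-0.04,0.03,1.5],[-0.04,0.03,3],[-0.04,0.03,4],[-0.04,0.03,4.6],[-0.04,0.03,4.9],[-0.04,0.03,4.9],[-0.04,0.03,4.9],[-0.04,0.03,4.9]], delta_rot=[[0,0,0],[0,0,0],[0,0,0],[0,0,0],[0,0,0],[0,0,0],[0,0,0],[0,0,0]], hand=[60,60,60,60,60,60,0,0])

```text
time: 19.75
ee_pos: [0.4289, -0.2458, 0.0559]
ee_rot: [3.139, -0.0, 0.002]
ft_force: [0.4, -0.5, 0.5]
grip_width: 0.542
```

Emit:
move_arm(slide=[[0,0,0],[0,0,0],[0,0,0],[0,0,-0.5],[0,0,-1.5],[0,0,-3],[0,0,-5],[0,0,-5.5]], delta_rot=[[0,0,0],[0,0,0],[0,0,0],[0,0,0],[0,0,0],[0,0,0],[0,0,0],[0,0,0]], hand=[0,0,0,0,0,0,0,0])

```text
time: 20.75
ee_pos: [0.4299, -0.2458, 0.1964]
ee_rot: [3.137, 0.0, 0.007]
ft_force: [-0.1, -0.5, -3.4]
grip_width: 0.247
```

```bash
python3 plan.py .5704 .0168 .19 0
```

```text
t 20.75 ee [ 0.4299 -0.2458  0.1964] yaw 0.01 F [-0.06 -0.54 -3.42] grip 21.5 q [ 0.91  0.09 -0.51  1.81  0.05  1.24 -1.18]
slide [  5.62 -10.5    0.23] rot [ 0.03 -0.03  0.  ]
```

Emit:
move_arm(slide=[[0.7,-1.2,0],[1.5,-2.8,0],[2.4,-4.5,0.1],[3.3,-6.2,0.2],[4.2,-7.9,0.2],[5,-9.4,0.2],[5.62,-10.5,0.2],[5.62,-10.5,0.2]], delta_rot=[[0,0,0],[0,0,0],[0,0,0],[0,0,0],[0,0,0],[0,0,0],[0,0,0],[0,0,0]], hand=[0,0,0,0,0,0,0,0])

```text
time: 21.75
ee_pos: [0.5689, 0.0203, 0.1864]
ee_rot: [-3.142, -0.007, 0.002]
ft_force: [0.3, -0.3, -3.2]
grip_width: 0.246
```

```bash
python3 look.py 7 scene;python3 plan.py .5704 .0168 .068 0
```

```text
t 21.8 ee [0.5686 0.0182 0.1864] yaw 0.13 F [-0.13  0.97 -2.97] grip 21.3 q [ 0.48  0.31 -0.71  1.63  0.21  1.28 -1.84]
slide [0.08 0.05 4.74] rot [0.01 0.01 0.01]
```

View pics/scene_7.png

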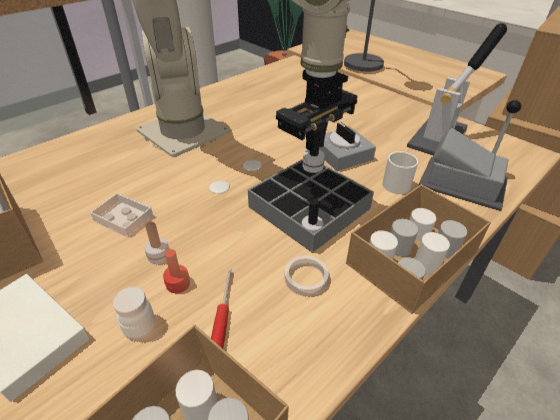

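Emit:
move_arm(slide=[[0.05,0.03,1],[0.05,0.03,2],[0.05,0.03,2.6],[0.05,0.03,3.2],[0.05,0.03,3.7],[0.05,0.03,4.2],[0.05,0.03,4.5],[0.05,0.03,4.6]], delta_rot=[[0,0,0],[0,0,0],[0,0,0],[0,0,0],[0,0,0],[0,0,0],[0,0,0],[0,0,0]], hand=[0,0,0,0,0,0,0,0])

```text
time: 22.8
ee_pos: [0.5703, 0.0163, 0.0719]
ee_rot: [3.14, 0.0, 0.0]
ft_force: [0.1, -0.9, -0.9]
grip_width: 0.244
```

```bash
python3 plan.py .5704 .0168 .068 0
```

```text
t 22.8 ee [0.5703 0.0163 0.0719] yaw 0.01 F [ 0.12 -0.95 -0.94] grip 21.2 q [ 0.44  0.43 -0.67  1.75  0.3   1.07 -1.9 ]
slide [ 0.01 -0.02  0.16] rot [ 0.01 -0.    0.  ]
```

Emit:
move_arm(slide=[[0,0,0.08],[0,0,0.15],[0,0,0.15],[0,0,0.15],[0,0,0.15],[0,0,-0.5],[0,0,-2.5],[0,0,-4.6]], delta_rot=[[0,0,0],[0,0,0],[0,0,0],[0,0,0],[0,0,0],[0,0,0],[0,0,0],[0,0,0]], hand=[0,0,50,50,50,50,50,50])

```text
time: 23.8
ee_pos: [0.5701, 0.0166, 0.1896]
ee_rot: [3.14, 0.001, 0.001]
ft_force: [0.1, -0.6, 0.2]
grip_width: 0.574
```

```bash
python3 plan.py .4467 -.362 .18 0; python3 look.py 8 scene top; python3 crop.py pics/scene_8.png pics/s8c.png 130 140 390 290 3; python3 crop.py pics/top_8.png pics/t8c.png 295 195 435 285 5
```

```text
t 23.8 ee [0.5701 0.0166 0.1896] yaw 0.02 F [ 0.08 -0.62  0.22] grip 49.9 q [ 0.48  0.31 -0.71  1.63  0.21  1.28 -1.84]
slide [-4.94 15.14  0.41] rot [ 0.01 -0.    0.  ]
```

View pics/s8c.png

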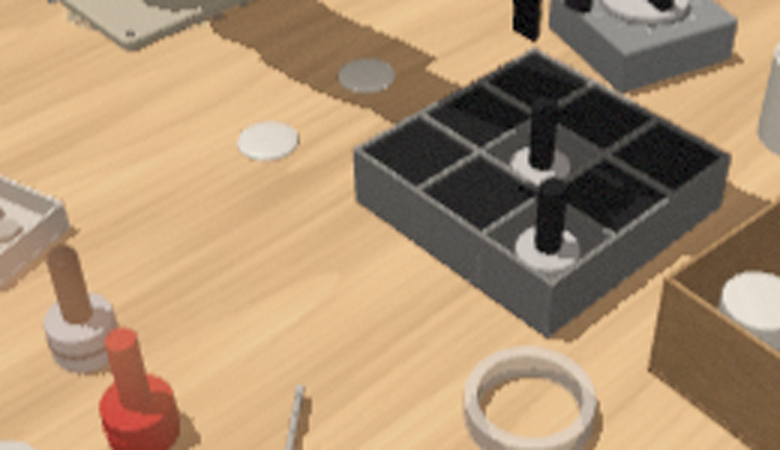

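View pics/t8c.png

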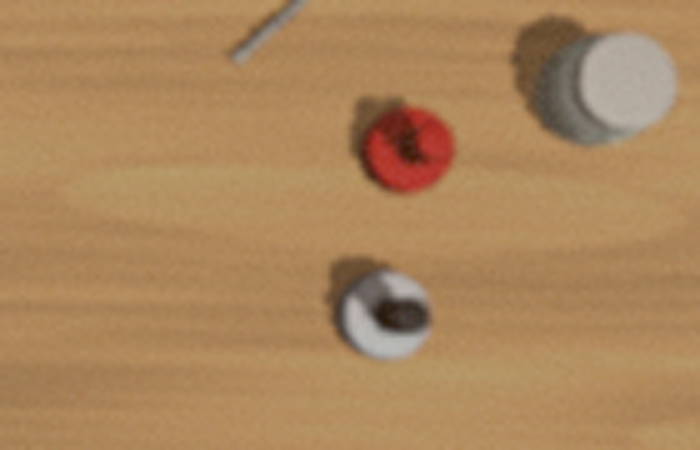

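Emit:
move_arm(slide=[[-0.6,1.9,0],[-1.3,4,0],[-2,6.2,0],[-2.7,8.4,0],[-3.5,10.6,0],[-4.2,12.8,0.1],[-4.94,15.14,0.3],[-4.94,15.14,0.41]], delta_rot=[[0,0,0],[0,0,0],[0,0,0],[0,0,0],[0,0,0],[0,0,0],[0,0,0],[0,0,0]], hand=[60,60,60,60,60,60,60,60])

```text
time: 24.9
ee_pos: [0.4437, -0.3674, 0.1776]
ee_rot: [3.138, -0.013, -0.001]
ft_force: [0.9, 1.4, 0.7]
grip_width: 0.691
```

```bash
python3 look.py 9 wrist scene top;python3 plan.py .4467 -.362 .18 0; python3 plan.py .4467 -.362 .056 0
```

```text
t 25.05 ee [ 0.4474 -0.361   0.1781] yaw 0.06 F [ 0.78  0.63 -0.1 ] grip 60.0 q [ 1.01  0.29 -0.49  1.64  0.14  1.25 -1.08]
slide [-0.03  0.04 -0.08] rot [ 0.01 -0.    0.01]
t 25.05 ee [ 0.4474 -0.361   0.1781] yaw 0.06 F [ 0.78  0.63 -0.1 ] grip 60.0 q [ 1.01  0.29 -0.49  1.64  0.14  1.25 -1.08]
slide [-0.03  0.03  4.88] rot [ 0.01 -0.    0.01]
```

View pics/wrist_9.png

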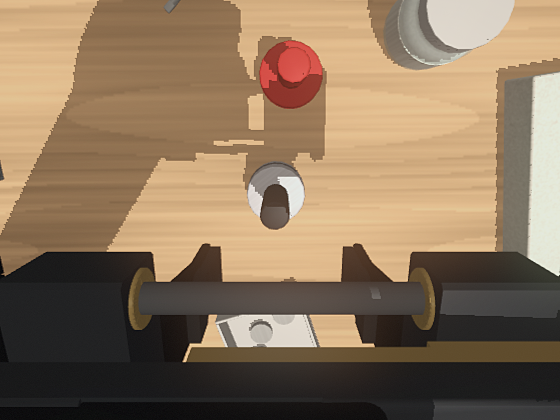

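View pics/scene_9.png

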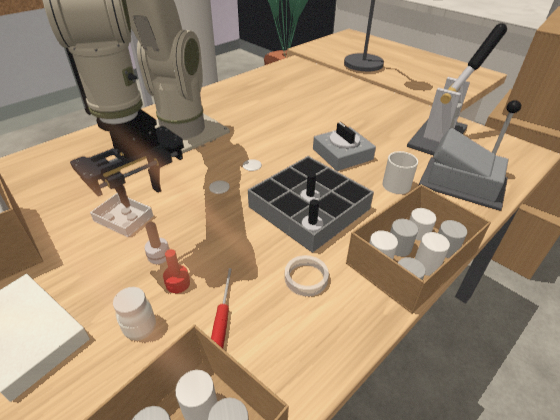

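Emit:
move_arm(slide=[[0,0.02,1.5],[0,0.02,3],[0,0.02,4],[0,0.02,4.6],[0,0.02,4.9],[0,0.02,4.9],[0,0.02,4.9],[0,0.02,4.9]], delta_rot=[[0,0,0],[0,0,0],[0,0,0],[0,0,0],[0,0,0],[0,0,0],[0,0,0],[0,0,0]], hand=[60,60,60,60,60,60,0,0])

```text
time: 26.05
ee_pos: [0.4472, -0.3631, 0.0559]
ee_rot: [3.139, -0.0, 0.002]
ft_force: [0.1, 0.3, 0.1]
grip_width: 0.543
```

Emit:
move_arm(slide=[[0,0,0],[0,0,0],[0,0,0],[0,0,-0.5],[0,0,-1.5],[0,0,-3],[0,0,-5],[0,0,-5.5]], delta_rot=[[0,0,0],[0,0,0],[0,0,0],[0,0,0],[0,0,0],[0,0,0],[0,0,0],[0,0,0]], hand=[0,0,0,0,0,0,0,0])

```text
time: 27.05
ee_pos: [0.448, -0.3632, 0.1963]
ee_rot: [3.136, 0.0, 0.006]
ft_force: [0.9, -0.1, -4.6]
grip_width: 0.24
```

```bash
python3 plan.py .4958 -.0586 .19 0
```

```text
t 27.05 ee [ 0.448  -0.3632  0.1963] yaw 0.01 F [ 0.91 -0.14 -4.58] grip 20.9 q [ 1.01  0.28 -0.49  1.61  0.14  1.28 -1.07]
slide [  1.91 -12.18   0.2 ] rot [ 0.03 -0.02  0.  ]
```

Emit:
move_arm(slide=[[0.25,-1.4,0],[0.5,-3.2,0],[0.8,-5.2,0.1],[1.1,-7.2,0.2],[1.4,-9.2,0.2],[1.7,-11,0.2],[1.9,-12.18,0.2],[1.9,-12.18,0.2]], delta_rot=[[0,0,0],[0,0,0],[0,0,0],[0,0,0],[0,0,0],[0,0,0],[0,0,0],[0,0,0]], hand=[0,0,0,0,0,0,0,0])

```text
time: 28.05
ee_pos: [0.4938, -0.0552, 0.1863]
ee_rot: [3.141, 0.007, -0.002]
ft_force: [0.3, -0.5, -5.6]
grip_width: 0.246
```

```bash
python3 look.py 10 scene wrist;python3 plan.py .4958 -.0586 .068 0
```

```text
t 28.15 ee [ 0.4936 -0.0584  0.1863] yaw 0.01 F [ 0.06  0.3  -4.05] grip 21.4 q [ 0.7   0.13 -0.72  1.81  0.09  1.23 -1.62]
slide [ 0.09 -0.    4.73] rot [0.01 0.01 0.  ]
```

View pics/scene_10.png

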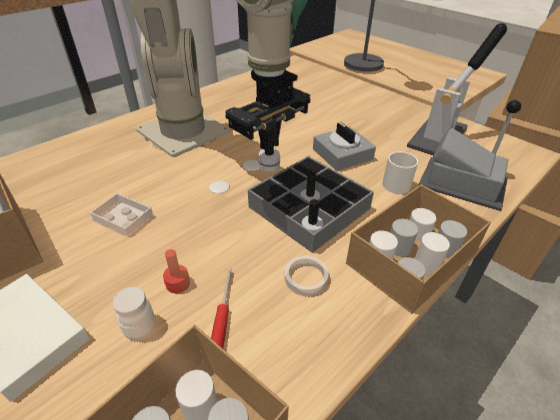

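Emit:
move_arm(slide=[[0.06,0,1],[0.06,0,2],[0.06,0,2.6],[0.06,0,3.2],[0.06,0,3.7],[0.06,0,4.2],[0.06,0,4.5],[0.06,0,4.6]], delta_rot=[[0,0,0],[0,0,0],[0,0,0],[0,0,0],[0,0,0],[0,0,0],[0,0,0],[0,0,0]], hand=[0,0,0,0,0,0,0,0])

```text
time: 29.15
ee_pos: [0.4958, -0.0582, 0.0718]
ee_rot: [3.14, 0.0, -0.0]
ft_force: [0.8, 0.1, -2.2]
grip_width: 0.248
```

```bash
python3 plan.py .4958 -.0586 .068 0
```

```text
t 29.15 ee [ 0.4958 -0.0582  0.0718] yaw 0.0 F [ 0.77  0.12 -2.24] grip 21.6 q [ 0.65  0.28 -0.69  1.93  0.21  1.01 -1.71]
slide [0.   0.02 0.15] rot [0.01 0.   0.  ]
```

Emit:
move_arm(slide=[[0,0,0.08],[0,0,0.15],[0,0,0.15],[0,0,0.15],[0,0,0.15],[0,0,-0.5],[0,0,-2.5],[0,0,-4.6]], delta_rot=[[0,0,0],[0,0,0],[0,0,0],[0,0,0],[0,0,0],[0,0,0],[0,0,0],[0,0,0]], hand=[0,0,50,50,50,50,50,50])

```text
time: 30.15
ee_pos: [0.4956, -0.0578, 0.1895]
ee_rot: [3.14, 0.001, 0.001]
ft_force: [1.2, -0.6, 0.7]
grip_width: 0.573
```

```bash
python3 look.py 11 scene top; python3 crop.py pics/scene_11.png pics/s11c.png 240 115 390 250 5;python3 plan.py .4675 .2825 .16 -16.2
```

```text
t 30.25 ee [ 0.4989 -0.0578  0.1937] yaw 0.03 F [ 0.27  1.09 -1.29] grip 49.9 q [ 0.7   0.13 -0.72  1.8   0.1   1.24 -1.62]
slide [ -1.26 -13.62   1.28] rot [ 0.01 -0.06  1.62]
```

View pics/s11c.png

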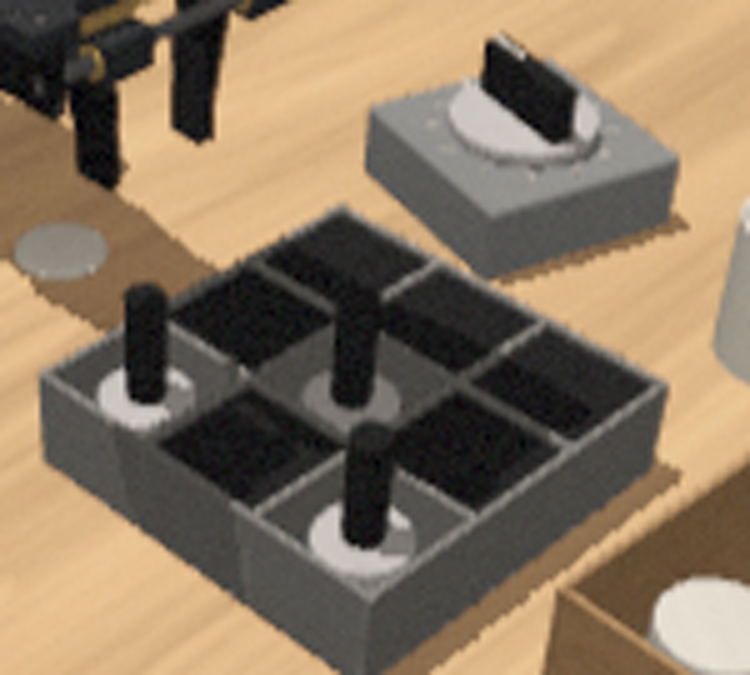

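Run:
```python
from geo import *
s=load('pics/scene_11.pkl')
for P in [(.6455,-.0567),(.5703,.0163),(.4958,-.0582)]:
    for z in (.1,.111,.12): print(P,z,((proj(s,[*P,z])[0]-[240,115]+.5)*5-.5).round(1))
```

```text
(0.6455, -0.0567) 0.1 [371.1 452.3]
(0.6455, -0.0567) 0.111 [372.7 433.9]
(0.6455, -0.0567) 0.12 [374.1 418.6]
(0.5703, 0.0163) 0.1 [357.6 316.2]
(0.5703, 0.0163) 0.111 [359.  298.3]
(0.5703, 0.0163) 0.12 [360.1 283.4]
(0.4958, -0.0582) 0.1 [146.5 312.4]
(0.4958, -0.0582) 0.111 [146.4 294.5]
(0.4958, -0.0582) 0.12 [146.2 279.6]
```

Emit:
move_arm(slide=[[-0.1,-1.5,0],[-0.3,-3.3,0],[-0.5,-5.1,0],[-0.7,-7,0],[-0.9,-9,0],[-1.1,-11,0],[-1.2,-12.8,0],[-1.2,-13.6,0]], delta_rot=[[0,0,-1],[0,0,-2],[0,0,-3],[0,0,-4],[0,0,-5],[0,0,-6],[0,0,-7],[0,0,-8]], hand=[50,50,50,50,50,50,50,50])

```text
time: 31.25
ee_pos: [0.4648, 0.2849, 0.1874]
ee_rot: [2.397, 2.03, 0.0]
ft_force: [0.7, -0.8, 0.4]
grip_width: 0.571
```

```bash
python3 plan.py .4675 .2825 .16 163.8
```

```text
t 31.25 ee [0.4648 0.2849 0.1874] yaw 80.51 F [ 0.7  -0.76  0.43] grip 49.6 q [ 0.26  0.36 -1.07  1.68  0.33  1.3  -1.04]
slide [-0.08  0.12  1.1 ] rot [ 0.    0.   -8.33]
```

Emit:
move_arm(slide=[[0,0.05,0.2],[0,0.05,0.4],[0,0.05,0.4],[0,0.05,0.4],[0,0.05,0.4],[0,0.05,0.4],[0,0.05,0.4],[0,0.05,0.4]], delta_rot=[[0,0,-1],[0,0,-2],[0,0,-3],[0,0,-4],[0,0,-5],[0,0,-6],[0,0,-7],[0,0,-8]], hand=[50,50,50,50,50,50,50,50])

```text
time: 32.25
ee_pos: [0.4672, 0.2816, 0.1772]
ee_rot: [0.537, 3.094, -0.003]
ft_force: [0.4, -0.5, -0.6]
grip_width: 0.572
```

```bash
python3 plan.py .4675 .2825 .062 163.8; python3 look.py 12 wrist scene
```

```text
t 32.25 ee [0.4672 0.2816 0.1772] yaw 160.31 F [ 0.44 -0.48 -0.6 ] grip 49.8 q [ 0.41  0.53 -1.34  1.69  0.53  1.35  0.21]
slide [0.01 0.05 4.61] rot [-0.01  0.01 -0.35]
```

View pics/wrist_12.png

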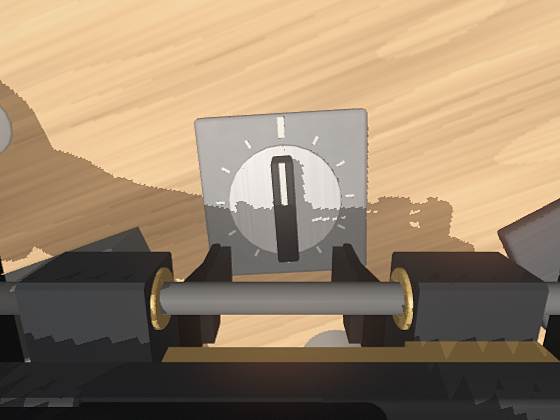

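View pics/scene_12.png

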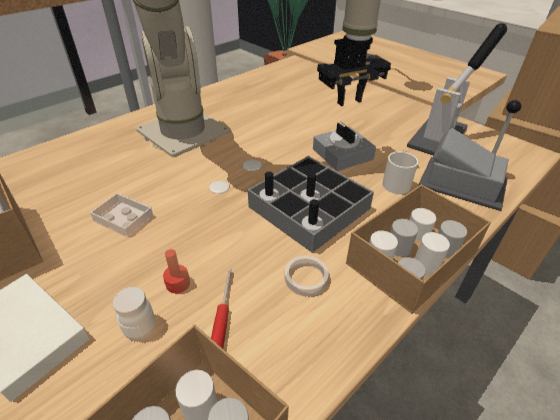

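Emit:
move_arm(slide=[[0,0.04,1],[0,0.04,2],[0,0.04,3],[0,0.04,3.8],[0,0.04,4.3],[0,0.04,4.5],[0,0.04,4.55],[0,0.04,4.55]], delta_rot=[[0,0,-0.35],[0,0,-0.35],[0,0,-0.35],[0,0,-0.35],[0,0,-0.35],[0,0,-0.35],[0,0,-0.35],[0,0,-0.35]], hand=[50,50,50,50,50,50,50,50])

```text
time: 33.35
ee_pos: [0.4677, 0.2827, 0.0633]
ee_rot: [0.451, 3.108, -0.002]
ft_force: [0.2, 0.5, 0.5]
grip_width: 0.573
```

```bash
python3 plan.py .4675 .2825 .063 163.8; python3 look.py 13 wrist
```

```text
t 33.35 ee [0.4677 0.2827 0.0633] yaw 163.49 F [0.16 0.47 0.48] grip 49.8 q [ 0.33  0.65 -1.22  1.8   0.66  1.18  0.18]
slide [ 0.   -0.01  0.01] rot [-0.01  0.01 -0.03]
```

View pics/wrist_13.png

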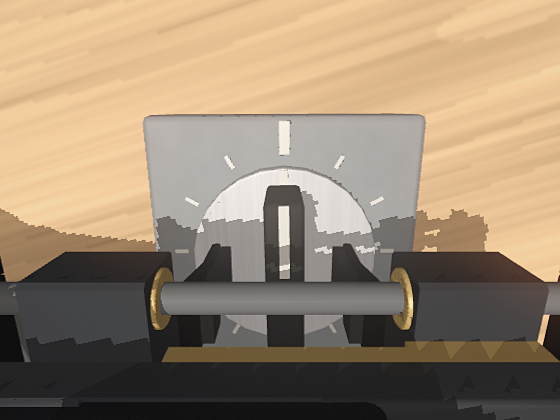

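Emit:
move_arm(slide=[[0,0,0],[0,0,0],[0,0,0],[0,0,0],[0,0,0],[0,0,0],[0,0,0],[0,0,0]], delta_rot=[[0,0,0],[0,0,0],[0,0,0],[0,0,0],[0,0,0.5],[0,0,1.2],[0,0,2.1],[0,0,3]], hand=[0,0,0,0,0,0,0,0])

```text
time: 34.4
ee_pos: [0.4675, 0.2832, 0.0629]
ee_rot: [1.247, 2.883, 0.0]
ft_force: [2.1, 2.9, -2.7]
grip_width: 0.182
```

```bash
python3 plan.py .4675 .2825 .063 163.8; python3 -c "
from rig import bot;print(bot.get_state()['ft_torque'])"
```

```text
t 34.4 ee [0.4675 0.2832 0.0629] yaw 133.22 F [ 2.13  2.92 -2.74] grip 15.8 q [ 0.27  0.58 -1.12  1.8   0.58  1.13 -0.29]
slide [-0.02 -0.02 -0.  ] rot [ 0.    0.   -3.06]
[ 0.73963205 -0.34388948  0.11353853]
```

Emit:
move_arm(slide=[[0,0,0],[0,0,0],[0,0,0],[0,0,0],[0,0,0],[0,0,0],[0,0,0],[0,0,0]], delta_rot=[[0,0,0.7],[0,0,1.5],[0,0,2.4],[0,0,3.3],[0,0,4.2],[0,0,5.1],[0,0,5.97],[0,0,5.97]], hand=[0,0,0,0,0,0,0,0])

```text
time: 35.4
ee_pos: [0.4657, 0.2828, 0.0628]
ee_rot: [2.512, 1.884, -0.005]
ft_force: [-8.0, -1.8, 6.6]
grip_width: 0.178
```

```bash
python3 plan.py .4675 .2825 .063 73.8; python3 look.py 14 wrist top
```

```text
t 35.4 ee [0.4657 0.2828 0.0628] yaw 73.74 F [-8.   -1.78  6.63] grip 15.4 q [ 0.13  0.47 -0.92  1.81  0.43  1.08 -1.23]
slide [ 0.01  0.07 -0.01] rot [-0.01  0.02 -0.01]
```

View pics/wrist_14.png

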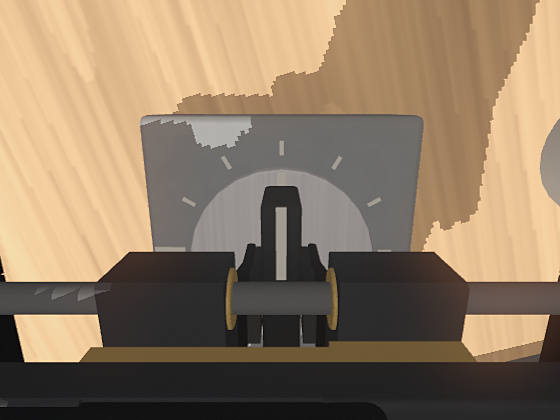

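Emit:
move_arm(slide=[[0,0,0],[0,0,0],[0,0,0],[0,0,0],[0,0,-1],[0,0,-3],[0,0,-5],[0,0,-5.5]], delta_rot=[[0,0,0],[0,0,0],[0,0,0],[0,0,0],[0,0,0],[0,0,0],[0,0,0],[0,0,0]], hand=[50,50,50,50,50,50,50,50])

```text
time: 36.5
ee_pos: [0.4684, 0.2837, 0.2034]
ee_rot: [2.51, 1.885, 0.006]
ft_force: [-0.0, 0.3, -0.2]
grip_width: 0.574
```

```bash
python3 plan.py; python3 look.py 15 wrist scene top
```

```text
t 36.5 ee [0.4684 0.2837 0.2034] yaw 73.8 F [-0.02  0.33 -0.2 ] grip 49.9 q [ 0.22  0.32 -1.01  1.66  0.28  1.32 -1.12]
```

View pics/wrist_15.png

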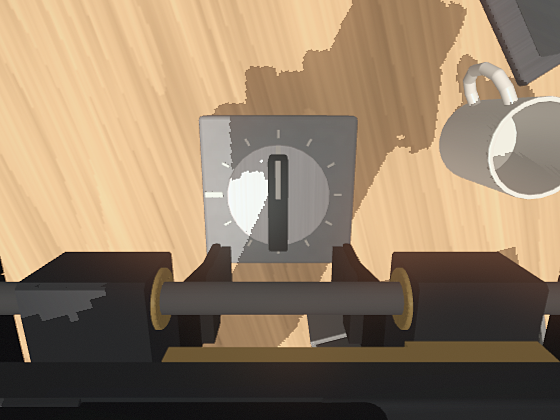

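View pics/scene_15.png

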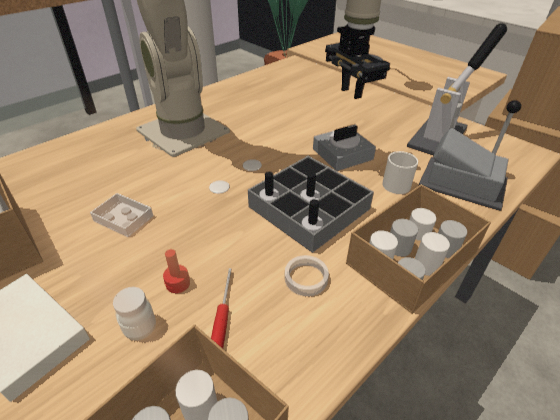

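View pics/top_15.png

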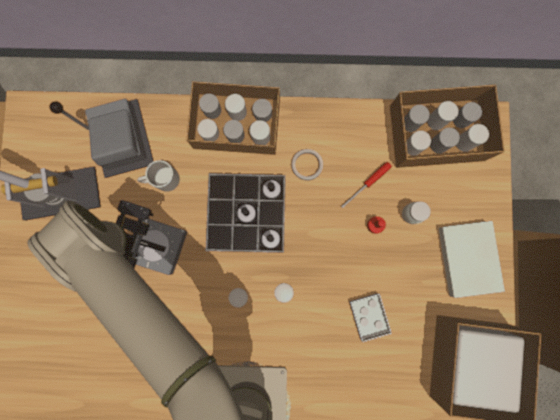

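```bash
python3 -c "
from rig import bot;print(bot.job_done())"
```

```text
the job is handed in; nothing more can be done
None
```

The three press dies are put away in empty cells, the dial is turned clockwise by three clicks, and the job is handed in at about 36.7 s on the robot's clock.

- **Dies:** I found three in the camera views, besides the red look-alike. No fourth die showed in any view, and none of the three had shifted when I reached for it.
- **Cells:** Feeling the covers with the closed fingers showed cells 1, 3 and 7 hard (6.7 to 19 N at about 49 mm) and cells 0, 4 and 6 empty. I did not probe cells 2, 5 and 8, as three empty ones were enough. My cell numbers assume the crate's x axis points away from the robot; I could not check this, as the crate looks the same after a quarter turn.
- **Placing:** The dies stand upright in cells 6, 4 and 0. Their post tops match a height of about 111 mm in the scene picture, so the covers are down on the floor.
- **Dial:** The pointer sits exactly on the third tick clockwise from the long mark, after letting go.
- **Left alone:** The mug, jar, tape roll and red die look unmoved in the last top picture. The highest wrist force I read was about 21 N.

No check failed or disagreed.

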